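# Hold the spring clamp open around the glued batten

### The arm

A 6-joint arm with a two-finger parallel gripper is mounted at the origin on a cart in front of the work surface, level with it; the furniture and walls round the work are solid. World frame = base frame: x ahead of the robot, y to its left, z up, the work surface at z = 0. Lengths are in mm, angles in rad, forces in N, time in s.
With the tool pointing down it reaches from about 375 to 750 mm from the base axis. Payload 9 kg.
Tool frame: the origin (TCP) lies on the centre line of the jaws, within the pads' length; the fingertips stand 17 mm ahead of it and the grasp point (between the pads) lies 2 mm behind it (manip.tip_extent is the distance from the TCP to the fingertips, in mm); z points along the fingers, y is the line along which they close (so a half turn about z gives the same grasp; the last joint's range is limited). The gripper opens to 85 mm and grips with 20 to 120 N. Pads are 22 mm wide; open, the fingers measure 114 mm over their backs; the gripper's body (76 mm by 85 mm) begins 54 mm behind the grasp point. The pads swing forward as they close: fully open they stand 13 mm farther back than shut.
Start: joints at [-1.447, 0.104, 0.097, 1.564, 0, 1.353], TCP at [201.121, -565.319, 248.331] pointing down, gripper open.
Joint ranges: [-2.99, 2.99], [-0.84, 1.86], [-1.1, 1.16], [-1.84, 2.11], [-1.51, 1.56], [-3.14, 3.14]. Speed limits (rad/s): [2.22, 2.22, 2.57, 3.14, 3.14, 3.14].

### API

Orientations are given as a rotation vector (axis times angle).
In Python, from cell import monitor, capture, job, nets, manip gives the robot as it stands.
- The arm moves only by the tool move_arm, never from a script. Its argument "steps" is a list that holds one entry, the list of rows, each a list of 7 numbers: the finger opening in mm, from 0 to 85.4, then the shift along the world's x, y, z as a fraction of full scale, then the turn, a rotation vector about the world's x, y, z as a fraction of full scale. A call has 1 to 10 rows; each row is the pose to reach, as a shift and turn from the pose commanded when the call began; what a row does not reach only later rows make up. Full scale, the value 1, is 0.4 m for a shift and 90 degrees for a turn. A row lasts 1/12 s, in which the tool goes at most 41.7 mm and 7.16 degrees, less where a joint would pass 70% of its speed; a pose out of reach is approached as far as the arm can. A call with a number of a shift or a turn outside -1 to 1 is refused whole. A call with a gripper value outside its range is refused whole. The fingers move at their own pace and stop on an object; "grip_force" is the grip in N (left out, the last holds). Time passes only in rows, so rows that repeat a pose let the fingers close. It gives the time, the measured TCP pose, the force, the opening and the grip force at its end, in the units of the state.
- monitor.observe(): the state, without advancing time (a new reading comes with each control period).
- capture(name): name is "side" or "top" or "wrist"; returns a dict with "pixels" (400x640x3 uint8, red, green, blue), "intrinsics" (3x3 intrinsics, pixels), "dist_coeffs" ([k1, k2, p1, p2, k3] as OpenCV has them; the pictures are not rectified), "rvec" (rotation vector, rad) and "tvec" (3), from world to camera coordinates, as OpenCV has them. Camera axes: x right, y down, z forward; pixel columns grow to the right and rows downward; lengths in mm; the calibration is good to about 2 mm. A picture is of the moment at which its call begins. There is no depth.
- job.job_done(): hands the job in; it is judged then, once.
Trained networks look in a picture, given as the dict that the camera call returned (one of the last four; its "shot" number tells which), for a name from the list of things; names that differ only in an ending like _2 or _b are one class to them, and where a whole thing is asked for, a point or a joint stands for the part that bears it (a point fixed in the world has none). Each returns a list of dicts, best first, with "conf" (0 to 1); they miss things now and then, are a little off and sometimes report something else, mostly with a low value. They report only what shows in the picture. A call takes as long as a camera call. They do not tell look-alikes from the thing itself.
- nets.masks_of(picture, thing): "region" (400x640 bool, what is visible of it) and "extent" ([centre column, centre row, width, height] in pixels, round what is visible of it).
- nets.spot_point(picture, thing): "xy" ([column, row] in pixels: a listed point, or the origin of a listed thing).
The state is a dict: "time_s": time; "q": joint angles; "qvel": joint speeds; "joint_torque": joint torques, N m; "tcp_pos": TCP position; "eef_rot": TCP orientation; "ft_force": force on the tool from outside, world axes, zero at the start; "ft_torque": the same for the moment, N m; "finger_gap": finger opening in mm; "grip_force": force on a finger pad.
Only numpy, scipy, OpenCV 4.12 (cv2) and the standard library are available. Lean on these libraries where they do the work, as an engineer would, in place of code of your own. Each camera call takes 0.05 s, during which the arm holds its last target. There are 200 camera calls.

### The job

The short batten at one end of the standing panel's top edge has just been glued on and is about to be clamped. Squeeze the handles of the spring clamp to open its jaws, lift it off its parking rail, and hold it wide open around the panel and batten together at the middle of the batten, both jaw pads completely below the top edge, one on each side, and neither touching the wood. Never bump the panel, leave the things lying about where they are, and finish still holding the clamp there, squeezed open with jaws clear: do not let it close or let go.

Things in the scene. Friction and masses are not known exactly. Their poses are not given: they have to be found in the camera images.
- clamp: Spring clamp, black plastic arms with rubber jaw pads, about 125 mm tall, 31 mm along its steel pivot pin, 150 g, parked upright on the rail, handles up, jaws down. Origin: middle of the pin. x along the pin, y the way jaws and handles part, z up to the handles. Jaws reach 60 mm below the pin parked, 57 mm fully open; between the open arms 12 mm is free either side from 25 mm below the pin down.
- handles (a point): Between the two flat handles (20 mm wide along x), 49 mm above the pin, where to pinch. Parked they splay in a V: outer faces 52 mm apart at the tops (63 mm above the pin), 28 mm apart 15 mm above it. Pinching along y from above opens the jaws: about 10 N a side, 20 to 25 N is sure. At the stop the outer faces are parallel, 18 mm apart.
- rail: Parking rail, fixed: upright aluminium strip 8 mm thick, 110 mm long, top edge 70 mm above the bench, on a wooden foot 130 x 70 x 22 mm. Origin: centre of the foot's underside; x along the strip, z up. The clamp's jaws grip the strip from both sides, 18 mm down from its top edge; opened, it lifts straight up.
- stand: Fixed stand: wooden foot (130 x 56 x 30 mm) holding a plywood panel on edge, 180 long (x), 6 mm thick (y), top edge 100 mm above the bench. Origin: centre of the underside; x along the panel, z up. The batten, a dark wood block 60 long, 8 thick, 35 mm high, is glued to the panel's +y face, flush with the top edge, its middle 45 mm from the panel's middle towards -x. Together 14 mm thick.
- batten_top (a point): Middle of the batten's length, on the top edge, halfway through the joint thickness of panel and batten (7 mm from either outer face). x along the edge, y across it, z up.
- tip_left (a point): Lower inner corner of the pad of the clamp's +y jaw, at the middle of its width. Pads are 20 mm wide (x) and 14 mm high; fully open they are 33 mm apart at their upper ends, 40 mm at their lower ends.
- tip_right (a point): Lower inner corner of the pad of the clamp's -y jaw, at the middle of its width.
- jaw_left (a joint): Opening angle of the +y arm of the clamp, rad: 0 parked on the 8 mm strip, grows as the handles are squeezed, 0.28 fully open at the stop; the spring closes it.
- jaw_right (a joint): The same for the -y arm; both arms move alike.
- tape_roll: Bystander: roll of black tape, 64 mm across, 19 mm high, lying on the bench. Origin under its centre.
- tape_measure: Bystander: tape measure, 69 x 91 x 35 mm, on the bench. Origin under its centre.
- wrench: Bystander: small wrench 145 mm long, 8 mm thick, on the bench. Origin under its centre.
Things that resemble listed ones, but are neither listed nor needed, are in the scene too. Leave any green or pink look-alike of the clamp alone.

How it is judged (in metres and radians):
On the way, in this order (a step that is already met when the one before it is completed fails the run):
1. the clamp is squeezed open while still over the rail (value of joint each of jaw_left, jaw_right above 0.2 rad and distance of clamp from where it was at the start of the episode below 0.02 m and contact force between the fingers and clamp above 2 N), for 0.2 s.
2. the open clamp is lifted clear of the rail (value of joint each of jaw_left, jaw_right above 0.2 rad and z of clamp in the frame of rail above 0.14 m and contact force between clamp and rail below 0.1 N), for 0.1 s.
At the end, for the whole second after the job is handed in: Clamp held by the gripper, both arms open over 0.2 rad, upright within 0.35 rad, still, touching neither stand nor rail; one pad tip each side of panel and batten, over 8.5 mm from their middle plane, within 22 mm of the batten's middle along the edge, over 15 mm below the top edge (value of joint each of jaw_left, jaw_right above 0.2 rad and contact force between the fingers and clamp above 2 N and contact force between clamp and stand below 0.2 N and contact force between clamp and rail below 0.2 N and ((y of tip_left in the frame of batten_top above 0.0085 m and y of tip_right in the frame of batten_top below -0.0085 m) or (y of tip_right in the frame of batten_top above 0.0085 m and y of tip_left in the frame of batten_top below -0.0085 m)) and x of tip_left in the frame of batten_top between -0.022 and 0.022 m and z of each of tip_left, tip_right in the frame of batten_top below -0.015 m and x of tip_right in the frame of batten_top between -0.022 and 0.022 m and angle between clamp's own z axis and vertical below 0.35 rad and linear speed of clamp below 0.02 m/s); the arm keeps its last pose, push and grip.
It fails at once if the clamp bumps or pinches the panel or its stand with more than 5 N (contact force between clamp and stand above 5 N).
It fails at once if the arm bumps the panel or its stand with more than 5 N (contact force between the arm and stand above 5 N).
It fails at once if a bystander is pushed more than 30 mm (distance of any of tape_roll, tape_measure, wrench from where it was at the start of the episode above 0.03 m).
It also fails if it takes over 35 s, if anything falls off the work surface, if the arm or the gripper's body presses on something with over 40 N, if the wrist force passes 120 N, or if a joint passes its speed limit or range.

## Working session

There is one attempt and no reset: what is moved stays moved. The work goes in short steps, Python scripts to look and compute and a tool call to move; the robot and the scene stay as the last step left them, time stands still between calls to the robot, and variables do not carry over. Pictures are saved under pics/ and viewed, at most 10 in all, crops included, and the job is handed in when it is done.

Besides the shell and the picture viewer there is one more tool, called after "Request:" in YAML: its name, and indented under it one key for each argument. move_arm: Moves the arm, as the interface text tells. Shift numbers are shares of 0.4 m and turn numbers shares of 90 degrees, none past 1 either way. Its arguments: {"type":"object","properties":{"steps":{"type":"array","items":{"type":"array","items":{"type":"array","items":{"type":"number"}}}},"grip_force":{"type":"number"}},"required":["steps"]}

```bash
mkdir -p pics
cat > h.py <<'E'
import numpy as np,cv2
from cell import monitor,capture,job,nets,manip
def ray(p,xy):
    R=cv2.Rodrigues(np.array(p['rvec'],float))[0];t=np.array(p['tvec'],float).ravel()
    u=cv2.undistortPoints(np.array([[xy]],float),np.array(p['intrinsics'],float),np.array(p['dist_coeffs'],float))[0,0]
    d=R.T@np.array([u[0],u[1],1]);return -R.T@t,d/np.linalg.norm(d)
def onz(p,xy,z):
    c,d=ray(p,xy);return c+d*(z-c[2])/d[2]
def tri(rs):
    A=0;b=0
    for c,d in rs:
        P=np.eye(3)-np.outer(d,d);A=A+P;b=b+P@c
    return np.linalg.solve(A,b)
def proj(p,X):
    return cv2.projectPoints(np.array(X,float).reshape(-1,1,3),np.array(p['rvec'],float),np.array(p['tvec'],float),np.array(p['intrinsics'],float),np.array(p['dist_coeffs'],float))[0].reshape(-1,2)
def save(p,n): cv2.imwrite('pics/'+n,p['pixels'][:,:,::-1])
E
python3 - <<'E'
from h import *
print(monitor.observe())
H=dict(clamp=None,handles=None,rail=0,stand=0,batten_top=100,tape_roll=0,tape_measure=0,wrench=0,tip_left=None,tip_right=None)
for n in ['top','side']:
    p=capture(n);save(p,n+'.png');print(n,ray(p,(320,200)))
    for k,z in H.items():
        for r in nets.spot_point(p,k)[:4]:
            print(k,np.round(r['xy'],1),round(r['conf'],2),np.round(onz(p,r['xy'],z if z is not None else 110),0))
E
```

```text
{'time_s': 0.0, 'q': array([-1.44672949e+00,  1.04687645e-01,  9.64699979e-02,  1.56389641e+00,
        6.62557120e-06,  1.35306961e+00]), 'qvel': array([-0.00072709, -0.00101031,  0.00067676,  0.00088301, -0.00029058,
        0.00018081]), 'joint_torque': array([ 2.05959121e-03, -5.56932664e+01,  5.03647506e+01,  1.71509263e-02,
       -3.34312426e-04,  1.10116844e-06]), 'tcp_pos': array([ 201.0631615 , -564.98173029,  247.52953454]), 'eef_rot': array([-3.09453117e+00, -5.34054688e-01, -1.07248303e-04]), 'ft_force': array([-0.08234504, -0.70213082, -0.5583488 ]), 'ft_torque': array([ 0.00802616, -0.00458606, -0.02373814]), 'grip_force': 0.0, 'finger_gap': 85.22418652203685}
top (array([435.92017167,  92.83907823, 968.93433587]), array([ 0.08110371,  0.00159424, -0.99670439]))
clamp [429.  226.1] 0.78 [ 438. -160.  110.]
clamp [396.4 183.7] 0.61 [540. -87. 110.]
handles [434.3 222.7] 0.78 [ 446. -172.  110.]
handles [398.3 187.3] 0.74 [531. -91. 110.]
handles [343.6 196.9] 0.53 [512.  39. 110.]
rail [383.7 182.3] 0.71 [558. -76.   0.]
stand [251.8 188.7] 0.83 [550. 275.   0.]
batten_
[... 720 characters left out ...]
499.  40. 110.]
handles [363.2 137.5] 0.67 [ 441. -170.  110.]
rail [307.2 188.5] 0.92 [564. -82.   0.]
stand [277.6 298.2] 0.95 [553. 264.   0.]
batten_top [298.7 260.7] 0.87 [512. 248. 100.]
tape_roll [228.1 242.9] 0.82 [696. 137.   0.]
tape_measure [371.5 250.9] 0.92 [384. 101.   0.]
tape_measure [319.9 153. ] 0.36 [ 560. -238.    0.]
tape_measure [296.6 262.5] 0.26 [536. 165.   0.]
wrench [423.9 308.2] 0.57 [268. 236.  -0.]
wrench [227.1 240.4] 0.3 [701. 130.   0.]
tip_left [317.  225.7] 0.69 [495. 160. 110.]
tip_left [320.3 175.4] 0.63 [517.   0. 110.]
tip_left [355.8 176.6] 0.57 [440. -11. 110.]
tip_right [320.2 224.2] 0.81 [489. 155. 110.]
tip_right [358.4 172.5] 0.56 [436. -27. 110.]
```

Run:
```python
import cv2
a=cv2.imread('pics/top.png')[110:310,220:470];b=cv2.imread('pics/side.png')[110:340,200:450]
cv2.imwrite('pics/t2.png',cv2.resize(a,None,fx=3,fy=3,interpolation=2)[:600]);cv2.imwrite('pics/s2.png',cv2.resize(b,None,fx=2.6,fy=2.6,interpolation=2))
```

```text
(no output)
```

View pics/t2.png

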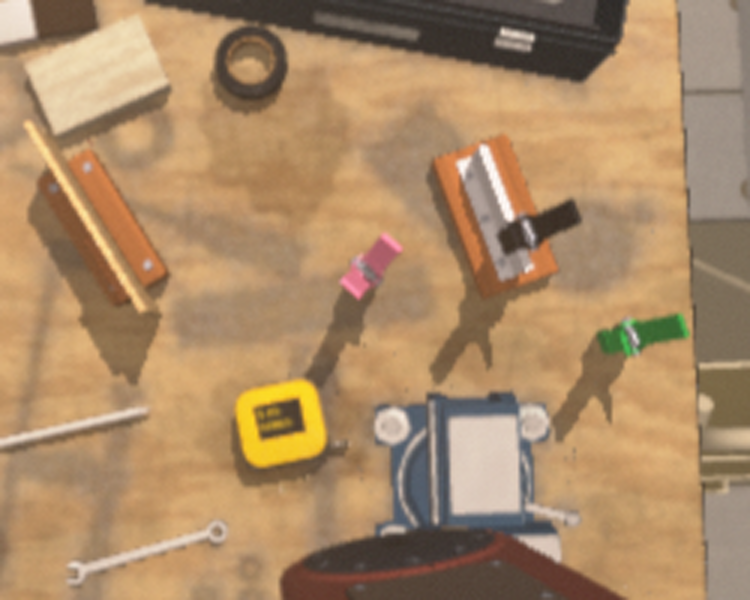

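View pics/s2.png

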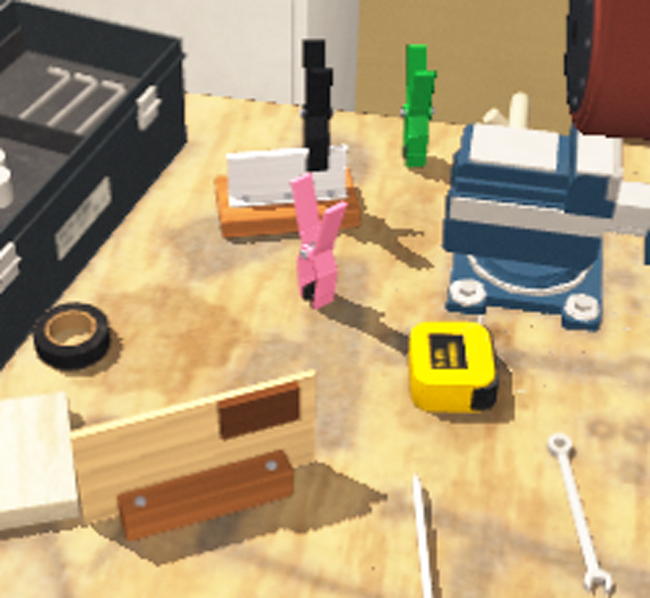

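The target is the black clamp on the rail at about (393,187) in the top view and (322,150) in the side view. Pink and green look-alikes stand beside it. The batten is on the side-camera face of the panel, at the end nearer the robot. Next: triangulate and find the yaws.

Run:
```python
from h import *
t=capture('top');s=capture('side')
def P(a,b):
    X=tri([ray(t,a),ray(s,b)]);return np.round(X,1),np.round(proj(t,X)[0]-a,1),np.round(proj(s,X)[0]-b,1)
print('clamp',P((396.4,183.7),(322.4,154)));print('handles',P((398.3,187.3),(324.4,135.8)))
print('batten',P((255.4,195.1),(298.7,260.7)));print('stand',P((251.8,188.7),(277.6,298.2)))
print('rail',P((383.7,182.3),(307.2,188.5)))
print('pink',P((343.6,196.9),(325.1,187.4)),'green',P((434.3,222.7),(363.2,137.5)))
# colour-based yaw: panel top from crop ends
def yaw(a,b,z):
    A,B=onz(t,a,z),onz(t,b,z);d=B-A;return np.round(A),np.round(B),np.linalg.norm(d).round(),np.degrees(np.arctan2(d[1],d[0])).round(1)
c=lambda x,y:(220+x/3,110+y/3)
print('panel',yaw(c(30,124),c(150,311),100))
print('strip',yaw(c(486,144),c(527,278),70))
for th in['rail','stand','clamp']:
    for r in nets.masks_of(t,th)[:3]:
        m=r['region'];rc=cv2.minAreaRect(np.argwhere(m)[:,::-1].astype(np.float32));print(th,r['conf'],rc)
big=cv2.resize(t['pixels'][140:240,340:440],None,fx=5.5,fy=5.5,interpolation=2);big2=cv2.resize(s['pixels'][110:210,280:380],None,fx=5.5,fy=5.5,interpolation=2)
cv2.imwrite('pics/b.png',big[:,:,::-1])
```

```text
clamp (array([534.3, -88.6, 104.8]), array([0.3, 2.6]), array([-2.6, -0.4]))
handles (array([524.2, -80.3, 161.4]), array([0.1, 0.6]), array([-0.5, -0.1]))
batten (array([517.5, 247.4,  98.9]), array([0.3, 2. ]), array([-2.6, -0.4]))
stand (array([549.2, 273. ,  11.4]), array([-0.1, -0.4]), array([0.5, 0.1]))
rail (array([559.6, -75.2,   5.4]), array([-0.1, -1. ]), array([1. , 0.1]))
pink (array([505.8,  37.9, 108.7]), array([0.3, 2.5]), array([-2.8, -0.4])) green (array([ 443.6, -173.3,  107.6]), array([0.1, 0.9]), array([-0.8, -0. ]))
panel (array([630., 308., 100.]), array([477., 214., 100.]), np.float64(179.0), np.float64(-148.3))
strip (array([610., -62.,  70.]), array([498., -92.,  70.]), np.float64(116.0), np.float64(-165.3))
rail 0.95 ((384.5, 182.00003051757812), (49.60396957397461, 28.166290283203125), 69.86369323730469)
rail 0.35 ((251.9746856689453, 182.89410400390625), (75.67820739746094, 23.481590270996094), 58.13401794433594)
stand 0.59 ((251.43597412109375, 182.12246704101562), (77.55384063720703, 22.32754135131836), 58.570438385009766)
clamp 0.81 ((398.88238525390625, 185.47061157226562), (13.719886779785156, 29.154760360717773), 59.03623962402344)
clamp 0.79 ((434.12664794921875, 220.94979858398438), (11.432160377502441, 28.547359466552734), 82.40535736083984)
clamp 0.57 ((343.2500305175781, 198.75001525878906), (11.31370735168457, 21.920310974121094), 45.0)
```

Request:
move_arm:
  steps:
    - [[85,0.55,0.8,0.03,0,0,0],[85,0.55,0.8,0.03,0,0,0],[85,0.55,0.8,0.03,0,0,0],[85,0.55,0.8,0.03,0,0,0],[85,0.55,0.8,0.03,0,0,0],[85,0.55,0.8,0.03,0,0,0],[85,0.55,0.8,0.03,0,0,0],[85,0.55,0.8,0.03,0,0,0],[85,0.55,0.8,0.03,0,0,0],[85,0.55,0.8,0.03,0,0,0]]
  grip_force: 25

```text
time_s: 2.18
tcp_pos: [423.2, -241.3, 261.0]
eef_rot: [-3.095, -0.539, -0.002]
ft_force: [-0.2, -0.4, 0.6]
finger_gap: 85.0
grip_force: 0.0
```

Request:
move_arm:
  steps:
    - [[85,0.275,0.395,0,0,0,0],[85,0.275,0.395,0,0,0,0],[85,0.275,0.395,0,0,0,0],[85,0.275,0.395,0,0,0,0],[85,0.275,0.395,0,0,0,0],[85,0.275,0.395,0,0,0,0],[85,0.275,0.395,0,0,0,0]]

```text
time_s: 2.77
tcp_pos: [531.5, -86.1, 260.2]
eef_rot: [3.095, 0.539, -0.0]
ft_force: [-1.1, 0.5, -0.3]
finger_gap: 84.8
grip_force: 0.0
```

Run:
```python
from h import *
o=monitor.observe();print(o['time_s'],o['tcp_pos'],o['eef_rot'])
p=capture('wrist');save(p,'w1.png');c,d=ray(p,(320,200));print(c,d)
for k,z in dict(clamp=105,handles=154,rail=0,tip_left=45,tip_right=45).items():
    for r in nets.spot_point(p,k)[:3]: print(k,np.round(r['xy'],1),round(r['conf'],2),np.round(onz(p,r['xy'],z),1))
```

```text
2.7667 [531.53771889 -86.08546272 260.19619474] [ 3.09501573e+00  5.38702365e-01 -4.19005636e-04]
[610.54562588 -58.74886569 385.62932522] [-0.31223075 -0.12132396 -0.94222739]
clamp [309.7 184.1] 0.85 [528.3 -81.5 105. ]
clamp [368.3 265.8] 0.82 [ 470.8 -160.6  105. ]
clamp [184.8 150.9] 0.74 [520.3  27.9 105. ]
handles [166.7 161.8] 0.77 [524.   23.3 154. ]
handles [313.3 202.8] 0.64 [530.1 -84.7 154. ]
handles [316.3 168.4] 0.2 [555.1 -78.1 154. ]
rail [317.7 133.3] 0.73 [557.4 -78.6   0. ]
tip_left [207.8 139.2] 0.9 [520.7  26.7  45. ]
tip_left [312.1 167.2] 0.63 [528.8 -82.6  45. ]
tip_right [362.8 243.9] 0.8 [ 464.8 -165.6   45. ]
tip_right [312.9 185. ] 0.67 [510.9 -89.9  45. ]
tip_right [314.6 167.7] 0.55 [529.1 -85.3  45. ]
```

View pics/w1.png

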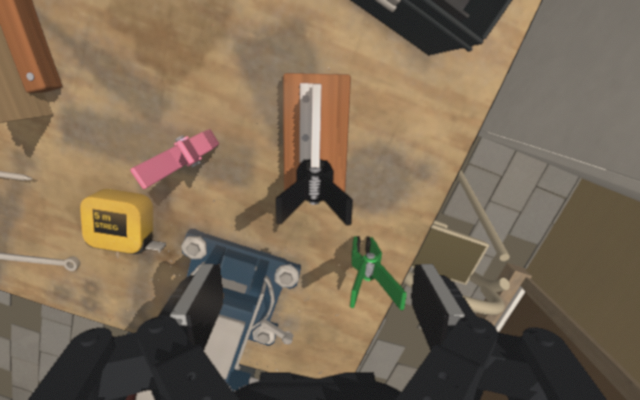

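Run:
```python
from h import *
p=capture('wrist')
for a,z in [((311,85),70),((315,168),70),((317,73),22),((285,74),22),((349,74),22),((277,220),168),((351,220),168),((281,197),168),((344,190),168),((315,188),105),((314,169),120)]: print(a,z,np.round(onz(p,a,z),1))
```

```text
(311, 85) 70 [605.  -57.4  70. ]
(315, 168) 70 [534.3 -86.1  70. ]
(317, 73) 22 [617.3 -58.7  22. ]
(285, 74) 22 [605.6 -28.2  22. ]
(349, 74) 22 [627.4 -89.7  22. ]
(277, 220) 168 [513.6 -65.7 168. ]
(351, 220) 168 [ 530.9 -114.5  168. ]
(281, 197) 168 [530.8 -63.3 168. ]
(344, 190) 168 [ 549.8 -102.   168. ]
(315, 188) 105 [525.8 -89.3 105. ]
(314, 169) 120 [545.2 -81.7 120. ]
```

Request:
move_arm:
  steps:
    - [[85,0,0,-0.27,0,0,0],[85,0,0,-0.27,0,0,0],[85,0,0,-0.27,0,0,0],[85,0,0,-0.27,0,0,0],[85,0,0,-0.27,0,0,0]]

```text
time_s: 3.53
tcp_pos: [530.2, -87.4, 151.9]
eef_rot: [-3.095, -0.533, 0.003]
ft_force: [-0.4, -0.5, 0.7]
finger_gap: 85.1
grip_force: 0.0
```

Request:
move_arm:
  steps:
    - [[12,0,0,0,0,0,0],[12,0,0,0,0,0,0],[12,0,0,0,0,0,0],[12,0,0,0,0,0,0],[12,0,0,0,0,0,0],[12,0,0,0,0,0,0],[12,0,0,0,0,0,0],[12,0,0,0,0,0,0],[12,0,0,0,0,0,0],[12,0,0,0,0,0,0]]
  grip_force: 25

```text
time_s: 4.37
tcp_pos: [531.1, -87.3, 152.3]
eef_rot: [-3.096, -0.534, 0.0]
ft_force: [0.7, 0.2, -1.9]
finger_gap: 16.6
grip_force: 28.5
```

Run:
```python
from h import *
p=capture('side');s=cv2.resize(p['pixels'][90:230,240:420],None,fx=4,fy=4,interpolation=2)
cv2.imwrite('pics/s3.png',s[:,:,::-1]);o=monitor.observe();print(o['finger_gap'],o['grip_force'],o['tcp_pos'])
```

```text
16.78137796419561 28.529315292835236 [531.07087888 -87.30715015 152.24410513]
```

View pics/s3.png

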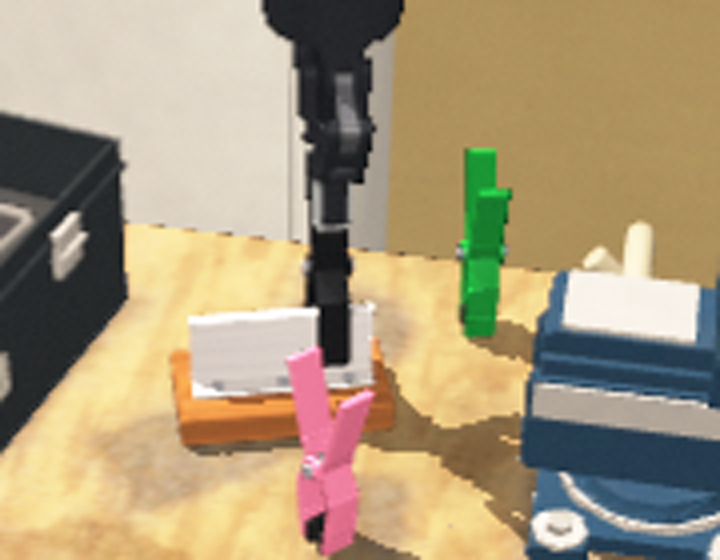

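Fingers hold at 16.7 mm, so the clamp is squeezed to its stop on the rail. Next: lift straight up.

Request:
move_arm:
  steps:
    - [[12,0,0,0.05,0,0,0],[12,0,0,0.12,0,0,0],[12,0,0,0.2,0,0,0],[12,0,0,0.28,0,0,0],[12,0,0,0.28,0,0,0],[12,0,0,0.28,0,0,0]]

```text
time_s: 4.92
tcp_pos: [532.1, -87.8, 266.3]
eef_rot: [3.094, 0.534, 0.005]
ft_force: [0.4, 0.8, -2.2]
finger_gap: 16.9
grip_force: 28.5
```

Request:
move_arm:
  steps:
    - [[12,0.02,0.1,0,0,0,0.02],[12,0.01,0.2,0,0,0,0.05],[12,0,0.28,0,0,0,0.08],[12,-0.01,0.36,0,0,0,0.1],[12,-0.02,0.44,0,0,0,0.13],[12,-0.03,0.5,0,0,0,0.13],[12,-0.03,0.5,0,0,0,0.13],[12,-0.03,0.5,0,0,0,0.13]]

```text
time_s: 5.58
tcp_pos: [518.3, 113.8, 262.8]
eef_rot: [-3.024, -0.851, 0.003]
ft_force: [0.4, 0.0, -0.8]
finger_gap: 16.6
grip_force: 28.5
```

Run:
```python
from h import *
o=monitor.observe();print(o['finger_gap'],o['grip_force'],o['tcp_pos'],o['eef_rot'])
p=capture('wrist');save(p,'w2.png')
for k,z in dict(batten_top=100,clamp=215,tip_left=158,tip_right=158,stand=0).items():
    for r in nets.spot_point(p,k)[:2]: print(k,np.round(r['xy'],1),round(r['conf'],2),np.round(onz(p,r['xy'],z),1))
```

```text
16.624741363114936 28.519544005393982 [518.30225261 113.84087884 262.75529713] [-3.02383224 -0.85062868  0.00323821]
batten_top [179.7 107.5] 0.83 [512.4 244.2 100. ]
batten_top [318.3 282.2] 0.49 [429.  57. 100.]
clamp [371.  216.8] 0.59 [544.5  93.9 215. ]
clamp [490.7 335.8] 0.58 [516.2 -20.8 215. ]
tip_left [289.5 201. ] 0.63 [508.9 130.6 158. ]
tip_left [471.9 308.7] 0.6 [505.3 -45.7 158. ]
tip_right [341.5 203. ] 0.73 [527.2  97.7 158. ]
tip_right [360.8 196.9] 0.73 [538.4  88.4 158. ]
stand [213.2  58.6] 0.78 [551.4 264.7   0. ]
```

View pics/w2.png

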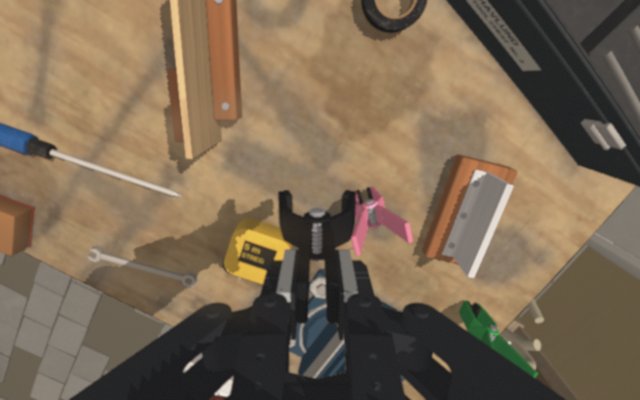

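The clamp hangs open and straight, centred at column 317. The panel's near top corner is at about (187,158), and the batten is on the panel's left.

Run:
```python
from h import *
p=capture('wrist')
i=p['pixels'][:200,120:270];cv2.imwrite('pics/w2c.png',cv2.resize(i,None,fx=3,fy=3,interpolation=2)[:,:,::-1])
```

```text
(no output)
```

View pics/w2c.png

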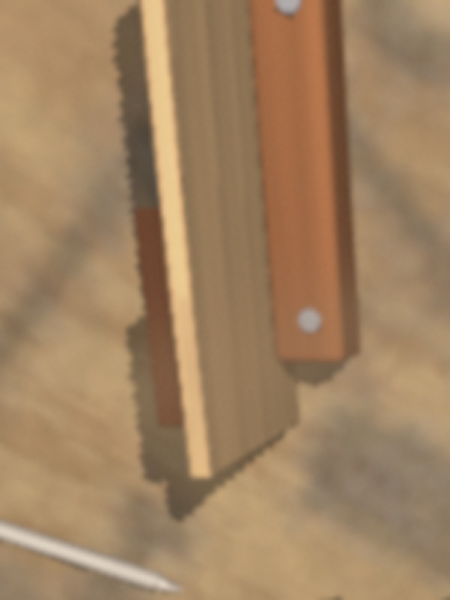

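Magnified by 3: the panel's near top end is at (190–212,477). The batten's outer top edge runs (135,208)–(160,426) and its seam with the panel (160,208)–(183,426).

Run:
```python
from h import *
p=capture('wrist');g=lambda x,y:onz(p,(120+x/3,y/3),100)
a,b=g(135,208),g(160,426)           # batten outer
c,d=g(182,208),g(206,426)           # panel right edge
e=g(142,0),g(190,478)
for n,(u,v) in dict(outer=(b,a),right=(d,c),left=(e[1],e[0])).items():
    w=v-u;print(n,np.round(u,1),np.round(v,1),np.linalg.norm(w).round(1),np.degrees(np.arctan2(w[1],w[0])).round(1))
w=(a-b)/np.linalg.norm(a-b);nrm=np.array([-w[1],w[0],0])
m=(a+b+c+d)/4;print('thick',((a+b-c-d)/2)@nrm,'mid',m)
o=monitor.observe();r=o['eef_rot'];print('tool x yaw',np.degrees(2*np.arctan2(r[1],r[0]))%180,o['tcp_pos'],(m-o['tcp_pos'])/400)
t=capture('top');s=capture('side')
for q,n in((t,'top'),(s,'side')):
    r=nets.spot_point(q,'batten_top')[0];print(n,r['xy'],onz(q,r['xy'],100),proj(q,m))
```

```text
outer [484.1 235.5 100. ] [535.5 265.9 100. ] 59.7 30.6
right [491.  223.8 100. ] [542.  254.6 100. ] 59.6 31.1
left [474.5 221.6 100. ] [583.5 285.6 100. ] 126.4 30.4
thick 13.286809105278593 mid [513.1303425  244.96626091 100.        ]
tool x yaw 31.216843058148104 [519.2466208  112.02348559 264.20852046] [-0.0152907   0.33235694 -0.4105213 ]Traceback (most recent call last):
  File "<stdin>", line 13, in <module>
IndexError: list index out of range
```

Request:
move_arm:
  steps:
    - [[12,-0.01,0.1,0,0,0,0],[12,-0.01,0.2,0,0,0,0],[12,-0.015,0.29,0,0,0,0],[12,-0.015,0.332,0,0,0,0],[12,-0.015,0.332,0,0,0,0],[12,-0.015,0.332,0,0,0,0],[12,-0.015,0.332,0,0,0,0]]

```text
time_s: 6.72
tcp_pos: [513.2, 245.0, 264.3]
eef_rot: [3.025, 0.847, -0.0]
ft_force: [-0.3, -0.4, -1.7]
finger_gap: 16.5
grip_force: 28.5
```

Run:
```python
from h import *
o=monitor.observe();print(o['time_s'],o['finger_gap'],o['tcp_pos'],o['eef_rot'])
p=capture('wrist');i=p['pixels'][100:300,220:420];cv2.imwrite('pics/w3.png',cv2.resize(i,None,fx=3,fy=3,interpolation=2)[:,:,::-1])
M=[513.1,245,100];print(proj(p,[M,o['tcp_pos']-[0,0,47],o['tcp_pos']-[0,0,104]])-[220,100])
```

```text
6.7167 16.46598391659512 [513.18826247 244.99571766 264.25118616] [ 3.02481997e+00  8.46939156e-01 -3.17953429e-04]
[[ 96.00870402  79.46290432]
 [ 95.52740717 137.08030936]
 [ 95.84877331 102.50121512]]
```

View pics/w3.png

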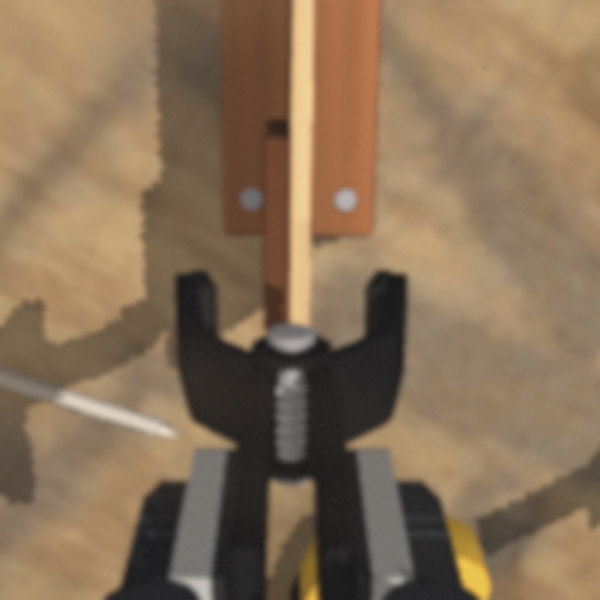

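The tips' midplane (column 291) matches the wood's (column 289). The pin is where predicted along the edge, so I descend.

Request:
move_arm:
  steps:
    - [[12,0,0,-0.04,0,0,0],[12,0,0,-0.08,0,0,0],[12,0,0,-0.12,0,0,0],[12,0,0,-0.15,0,0,0],[12,0,0,-0.18,0,0,0],[12,0,0,-0.21,0,0,0],[12,0,0,-0.21,0,0,0],[12,0,0,-0.21,0,0,0],[12,0,0,-0.21,0,0,0]]

```text
time_s: 7.52
tcp_pos: [513.5, 245.5, 181.1]
eef_rot: [3.025, 0.847, 0.001]
ft_force: [0.7, 0.9, -1.6]
finger_gap: 17.0
grip_force: 28.5
```

Run:
```python
from h import *
o=monitor.observe();print(o['finger_gap'],o['grip_force'],o['tcp_pos'],o['ft_force'])
p=capture('wrist');s=capture('side')
a=cv2.resize(p['pixels'][120:260,250:390],(390,390),interpolation=2);b=cv2.resize(s['pixels'][190:330,220:360],(390,390),interpolation=2)
cv2.imwrite('pics/f.png',np.hstack([a,b])[:,:,::-1])
```

```text
16.951301433182945 28.524957597255707 [513.45276561 245.48809258 181.10809487] [ 0.69153653  0.89330719 -1.6472488 ]
```

View pics/f.png

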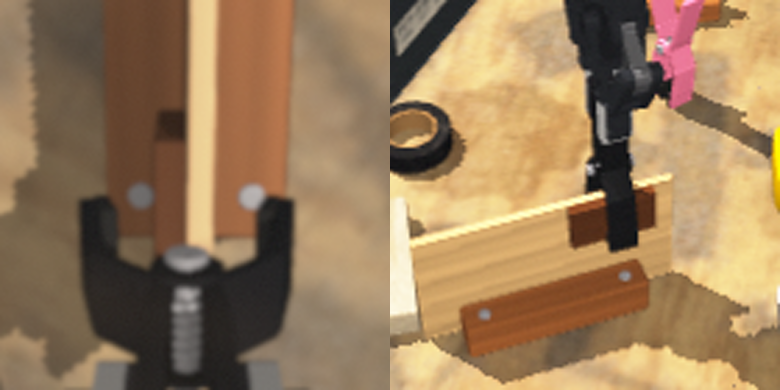

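The jaws straddle the joint. In the wrist crop the wood spans 155–216 and the tips 117–257, with clear gaps. A quick depth check from the side view, then hand in.

Run:
```python
from h import *
s=capture('side');c,d=ray(s,(303.3,279.7));n=np.array([-.512,.859,0]);M=np.array([513.1,245,100])
for off in(20,24,28):
    X=c+d*(((M+off*n-c)@n)/(d@n));print(off,X,'along',(X-M)@[.859,.512,0])
```

```text
20 [501.27855784 261.23739419  63.6719023 ] along -1.8410729887442208
24 [500.37364976 265.35472488  68.61645681] along -0.510315718442089
28 [499.46874167 269.47205557  73.56101132] along 0.8204415518600907
```

```bash
python3 -c "
from h import *
print(job.job_done())"
```

```text
the job is handed in; nothing more can be done
None
```

I handed the job in with the black clamp held squeezed open around the panel and batten at the batten's middle; by my measurements both pads hang about 24 mm below the top edge, clear of the wood, but no verdict came back.

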